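Start and screw home the toy gear bolt

TASK

The lime green gear bolt is only standing loose in its threaded hole on the puzzle box. Without lifting it out, turn it backward (anticlockwise from above) until you feel its thread start drop, then screw it forward (clockwise) until the gear sits fully home on the box top, as the red gear beside it does. Be gentle: never force or jam the thread, let go when done, and leave the other toys where they are.

Things in the scene. Friction and masses are not known exactly. Their poses are not given: they have to be found in the camera images.
- bolt_grip (a point): Centre of the yellow grip bar on the lime green gear bolt (one loose toy, 60 to 125 g). Bar: 46 mm long (point x), 20 mm wide (point y), 32 mm high; z is the bolt's axis, up. It stands centred on the gear, a disc 76 mm across the teeth and 6 mm thick, whose top is 16 mm and underside 22 mm below this point. At the start the bolt stands upright in its hole.
- gear_under (a point): Centre of the gear's underside, on the bolt's axis; axes as bolt_grip. Its height over socket_top is the gap left: about 14 mm at the start, about 5 to 7 mm once the thread start has dropped, 0 when fully home. Home, a turning moment of 0.05 N m is snug; 0.12 N m or more, there or at a stop, forces the thread.
- bolt: The lime green gear bolt; origin and axes as gear_under. Below the gear a stem 32 mm in diameter reaches 50 mm down into the hole (about 1 mm clearance) and bears two opposite thread lugs (5 mm round pins along x, 17 mm below the gear).
- socket_top (a point): Centre of the threaded hole's mouth, level with the top face of the fixed wooden puzzle box, 60 mm above the bench; axes are the box's (z up). The gear covers the hole.
- ledge (a point): On the hole's axis, 6 mm below its mouth: level of the ledge on which the lugs rest at first. Turned anticlockwise by an unknown 10 to 105 degrees they pass its end and the bolt falls 7 to 9 mm by its own weight, if free to slide down (a firm grip holds it up); up to 35 degrees later they meet a hard stop. Turned clockwise before the drop they jam on the same stop.
- thread (a point): On the hole's axis, 15 mm below its mouth, amid the hidden orange right-hand thread: two starts, about 3 mm down per radian clockwise from above, 1.5 mm axial play. After the drop 80 to 150 degrees clockwise bring the gear down on the box and clamp it. The bolt turns very lightly except at a stop or when clamped; fingers that keep it from sinking as it turns load the thread.
- red_gear (a point): Centre of the underside of a red gear lying home on the box top, 90 mm from the hole towards the box's +y: same gear size, 10 mm high over the box top, no bar. It is part of the box.
- box: Wooden puzzle box, fixed; origin at the middle of its underside, 130 mm along x, 220 mm along y, 60 mm high; keyhole and hinged flap on its -x face. The hole lies 45 mm to -y of its middle. It carries the thread.
- engine: Black toy fire engine, 120 x 62 x 73 mm, origin under its middle. Leave alone.
- ycyl: Chunky yellow cylinder, 50 mm across and 60 mm high, standing. Leave alone.
- teether: Mint silicone teether ring, 74 mm across, 14 mm thick, lying flat. Leave alone.
- gear: Loose lime green gear, 70 mm across, 12 mm thick, with no bar, lying on the bench. Leave alone.
- cup: Blue toy cup, 70 mm across and 70 mm high, standing. Leave alone.
Mind the look-alikes: they are no part of the job. Leave any pink or white look-alike of the bolt alone.

How it is judged:
By the outcome, as a careful person would: the job done as asked, in the order asked, and still so for the second after the job is handed in, with the robot touching nothing.
It also fails if it takes over 72 s, if anything falls off the work surface, if the arm or the gripper's body presses on something with over 40 N, if the wrist force passes 120 N, or if a joint passes its speed limit or range.

ROBOT

A 6-joint arm with a two-finger parallel gripper is mounted at the origin on the work surface. World frame = base frame: x ahead of the robot, y to its left, z up, the work surface at z = 0. Lengths are in mm, angles in rad, forces in N, time in s.
With the tool pointing down it reaches from about 350 to 875 mm from the base axis. Payload 4.2 kg.
Tool frame: the origin (TCP) lies at the very end of the fingers, on their centre line; the grasp point (between the pads) lies 19 mm behind it; z points along the fingers, y is the line along which they close (so a half turn about z gives the same grasp; the last joint's range is limited). The gripper opens to 85 mm and grips with 20 to 120 N. Pads are 22 mm wide; open, the fingers measure 114 mm over their backs; the gripper's body (76 mm by 85 mm) begins 54 mm behind the grasp point. The pads swing forward as they close: fully open they stand 13 mm farther back than shut.
Start: joints at [-1.058, 0.385, 0.008, 0, -1.194, -0.259], TCP at [156.944, -604.953, 231.312] pointing down, gripper open.
Joint ranges: [-3.14, 3.14], [-1.21, 2.06], [-1.07, 1.41], [-3.16, 2.05], [-2.99, -0.16], [-3.1, 3.1]. Speed limits (rad/s): [2.79, 2.79, 3.14, 3.14, 3.14, 3.14].

INTERFACE

Orientations are given as a unit quaternion [x, y, z, w].
In Python, from bench import arm, optics gives the robot as it stands. The module is installed in compiled form; this text tells all that it offers.
- The arm moves only by the tool step_arm, never from a script. Its argument "motion" is a list of rows, each an object with "dr": the turn, a rotation vector about the tool's x, y, z in units of 8 degrees (1.0 is 8 degrees), a list of three; "slide": the shift along the tool's x, y, z in mm, a list of three; "jaw": the finger opening in mm, from 0 to 85.4. A call has exactly 8 rows; each row is the pose to reach, as a shift and turn from the pose commanded when the call began, along the tool's axes at that moment; what a row does not reach only later rows make up. A row lasts 1/8 s, in which the tool goes at most 62.5 mm and 10.7 degrees, less where a joint would pass 70% of its speed; a pose out of reach is approached as far as the arm can. A call with a gripper value outside its range is refused whole. The fingers move at their own pace and stop on an object; the grip force is fixed at half the most. Time passes only in rows, so rows that repeat a pose let the fingers close, or fill a call up. It gives the time, the measured TCP pose, the force, the opening and the grip force at its end, in the units of the state.
- arm.read_state(): the state, without advancing time (a new reading comes with each control period).
- optics.get_image(name): name is "scene" or "top" or "wrist"; returns the picture (480x640x3 uint8, blue, green, red); there is no depth.
- optics.camera_info(name): a dict with "camera_matrix" (3x3 intrinsics, pixels), "view" (4x4, takes a point from world to camera coordinates); the wrist camera has in their place "T_tool_cam" (4x4, takes a point from camera to tool coordinates, whose origin is the TCP and whose axes are the flange's). Camera axes: x right, y up, looking along -z (the intrinsics and any distortion apply to the point x, -y, -z); pixel columns grow to the right and rows downward; lengths in mm; the calibration is good to about 2 mm. A picture is of the moment at which its call begins: read the wrist's pose just before it. camera_info takes no time and is no camera call.
- arm.job_done(): hands the job in; it is judged then, once.
The state is a dict: "clock": time; "joints": joint angles; "joint_vel": joint speeds; "joint_efforts": joint torques, N m; "position": TCP position; "ee_rot": TCP orientation; "contact_force": force on the tool from outside, world axes, zero at the start; "wrist_torque": the same for the moment, N m; "gripper_width": finger opening in mm; "grasp_force": force on a finger pad.
Only numpy, scipy, OpenCV 4.12 (cv2) and the standard library are available. Lean on these libraries where they do the work, as an engineer would, in place of code of your own. Each camera call takes 0.05 s, during which the arm holds its last target. There are 200 camera calls.

## Working session

There is one attempt and no reset: what is moved stays moved. The work goes in short steps, Python scripts to look and compute and a tool call to move; the robot and the scene stay as the last step left them, time stands still between calls to the robot, and variables do not carry over. Pictures are saved under pics/ and viewed, at most 10 in all, crops included, and the job is handed in when it is done.

Besides the shell and the picture viewer there is one more tool, called after "Emit:" in YAML: its name, and indented under it one key for each argument. step_arm: Moves the arm, as the interface text tells. Its arguments: {"type":"object","properties":{"motion":{"type":"array","items":{"type":"object","properties":{"dr":{"type":"array","items":{"type":"number"}},"slide":{"type":"array","items":{"type":"number"}},"jaw":{"type":"number"}}}}},"required":["motion"]}

```bash
mkdir -p pics
python3 - <<'E'
from bench import arm, optics
import cv2, numpy as np
print(arm.read_state())
for n in ("scene","top","wrist"):
    print(n,optics.camera_info(n))
a=optics.get_image("scene");b=optics.get_image("top")
cv2.imwrite("pics/s0.png",a);cv2.imwrite("pics/t0.png",b)
E
```

```text
{'clock': 0.0, 'joints': array([-1.05840319e+00,  3.85560859e-01,  6.58839126e-03, -5.13470486e-04,
       -1.19393255e+00, -2.58578792e-01]), 'joint_vel': array([-0.00166704,  0.00262654,  0.00117592,  0.00254735, -0.00063739,
       -0.00087187]), 'joint_efforts': array([ 1.18584667e-03, -3.92287517e+01,  1.88409913e+01,  4.18645084e+00,
       -4.64533368e-03, -9.16405085e-07]), 'position': array([ 156.79952377, -604.40890457,  230.20215325]), 'ee_rot': array([-1.26472750e-01,  9.91969493e-01,  1.06669550e-03, -1.75335822e-04]), 'contact_force': array([ 0.27409295,  0.72934276, -0.38882748]), 'wrist_torque': array([-0.01945982,  0.03278895,  0.02519236]), 'grasp_force': 0.0, 'gripper_width': 85.70142561646462}
scene {'camera_matrix': array([[457.725709  ,   0.        , 314.80524601],
       [  0.        , 457.725709  , 239.45522338],
       [  0.        ,   0.        ,   1.        ]]), 'view': array([[-4.34184588e-01,  9.00545606e-01,  2.23909532e-02,
         2.15376015e+02],
       [-4.55205411e-01, -2.40783975e-01,  8.57211241e-01,
         1.50387106e+02],
       [ 7.77349199e
[... 513 characters left out ...]
 [-1.71246049e-01, -6.13691626e-03,  9.85209180e-01,
        -1.58011486e+03],
       [ 0.00000000e+00,  0.00000000e+00,  0.00000000e+00,
         1.00000000e+00]])}
wrist {'camera_matrix': array([[348.54144182,   0.        , 319.59073939],
       [  0.        , 348.54144182, 242.28569211],
       [  0.        ,   0.        ,   1.        ]]), 'T_tool_cam': array([[ 4.70423864e-04,  9.55914240e-01,  2.93645612e-01,
         7.54040158e+01],
       [ 9.99999818e-01, -3.39033024e-04, -4.98346568e-04,
         4.90403260e-01],
       [-3.76821021e-04,  2.93645793e-01, -9.55914225e-01,
        -1.42201966e+02],
       [ 0.00000000e+00,  0.00000000e+00,  0.00000000e+00,
         1.00000000e+00]])}
```

View pics/s0.png

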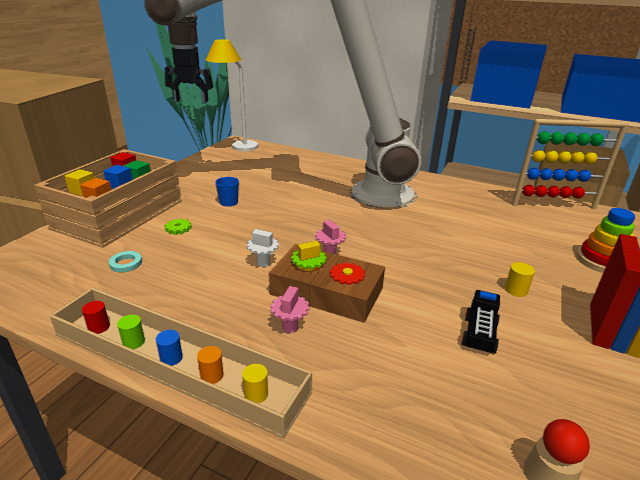

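View pics/t0.png

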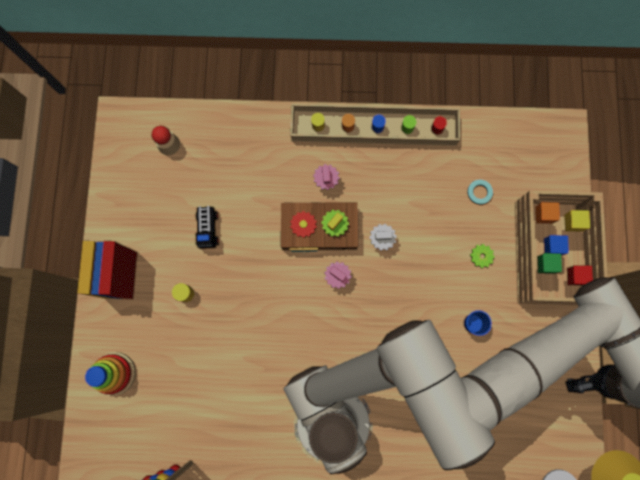

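The lime bolt with the yellow bar is on the box at scene (309,253) and top (336,222). Things that could be mistaken for it, in top pixels:
- pink bolts (327,178) and (338,275)
- white bolt (383,237)
- loose lime gear (482,256)
- yellow cylinder (181,292)
- green peg (409,123) and yellow peg (318,120) in the tray
- red gear (304,224)

By the description I choose (336,222). Next I measure it.

```bash
cat > h.py <<'E'
import cv2, numpy as np
from bench import arm, optics
from scipy.spatial.transform import Rotation as R
def cam(name, st=None):
    c=optics.camera_info(name); K=c["camera_matrix"]
    if name=="wrist":
        T=np.eye(4);T[:3,:3]=R.from_quat(st["ee_rot"]).as_matrix();T[:3,3]=st["position"]
        M=T@c["T_tool_cam"]
    else: M=np.linalg.inv(c["view"])
    return K,M
def ray(KM,px):
    K,M=KM; d=np.array([(px[0]-K[0,2])/K[0,0],-(px[1]-K[1,2])/K[1,1],-1.])
    d=M[:3,:3]@d; return M[:3,3],d/np.linalg.norm(d)
def plane(KM,px,z):
    o,d=ray(KM,px); return o+d*(z-o[2])/d[2]
def tri(rays):
    A=np.zeros((3,3));b=np.zeros(3)
    for o,d in rays:
        P=np.eye(3)-np.outer(d,d);A+=P;b+=P@o
    p=np.linalg.solve(A,b)
    return p,[np.linalg.norm((np.eye(3)-np.outer(d,d))@(p-o)) for o,d in rays]
def mask(im,lo,hi,roi=None):
    m=cv2.inRange(cv2.cvtColor(im,cv2.COLOR_BGR2HSV),lo,hi)
    if roi is not None:
        k=np.zeros_like(m);x0,y0,x1,y1=roi;k[y0:y1,x0:x1]=255;m&=k
    return m
def big(m):
    cs,_=cv2.findContours(m,cv2.RETR_EXTERNAL,cv2.CHAIN_APPROX_NONE)
    return max(cs,key=cv2.contourArea)
YEL=((21,120,90),(31,255,255)); LIM=((33,120,60),(55,255,255))
E
python3 - <<'E'
from h import *
a=cv2.imread("pics/s0.png");b=cv2.imread("pics/t0.png")
out=[]
for n,im,roi in(("scene",a,(280,230,340,280)),("top",b,(315,205,357,240))):
    KM=cam(n)
    cy=big(mask(im,*YEL,roi));cl=big(mask(im,*YEL,roi)|mask(im,*LIM,roi))
    (u,v),wh,an=cv2.minAreaRect(cy);e=cv2.fitEllipse(cl)
    print(n,cv2.boundingRect(cy),(u,v),wh,an,"gear",e)
    out.append((KM,(u,v),e[0],cy))
print(tri([ray(o[0],o[1]) for o in out]),tri([ray(o[0],o[2]) for o in out]))
KM,_,_,cy=out[1]
q=np.array([plane(KM,p,112)[:2] for p in cv2.boxPoints(cv2.minAreaRect(cy))]);print(q, q.mean(0))
A=cv2.resize(a[220:290,260:400],None,fx=5,fy=5);B=cv2.resize(b[195:260,270:400],None,fx=5,fy=5)
w=max(A.shape[1],B.shape[1]);A=A[:295];B=B[:300]
cv2.imwrite("pics/c0.png",np.vstack([cv2.copyMakeBorder(x,0,0,0,w-x.shape[1],cv2.BORDER_CONSTANT) for x in(A,B)]))
# box base: top-view brown corners
E
```

```text
scene (298, 241, 23, 19) (309.0882263183594, 249.8529510498047) (16.24988555908203, 24.01102638244629) 75.96376037597656 gear ((308.6357421875, 255.7806854248047), (27.889511108398438, 33.059688568115234), 78.68665313720703)
top (328, 214, 14, 16) (335.0000305175781, 221.00003051757812) (7.0710673332214355, 15.55634880065918) 45.0 gear ((334.6261901855469, 222.4486846923828), (26.293113708496094, 27.070446014404297), 110.53143310546875)
(array([554.13520571,  11.09413827,  95.97074713]), [np.float64(0.7953570126735282), np.float64(0.7953570126734528)]) (array([553.68953643,  11.13924524,  80.40077283]), [np.float64(0.18188066667445077), np.float64(0.18188066667442057)])
[[541.96329038  32.09931623]
 [573.78873279   2.7079077 ]
 [560.08175825 -11.43088321]
 [528.35154444  17.96249656]] [551.04633146  10.33470932]
```

View pics/c0.png

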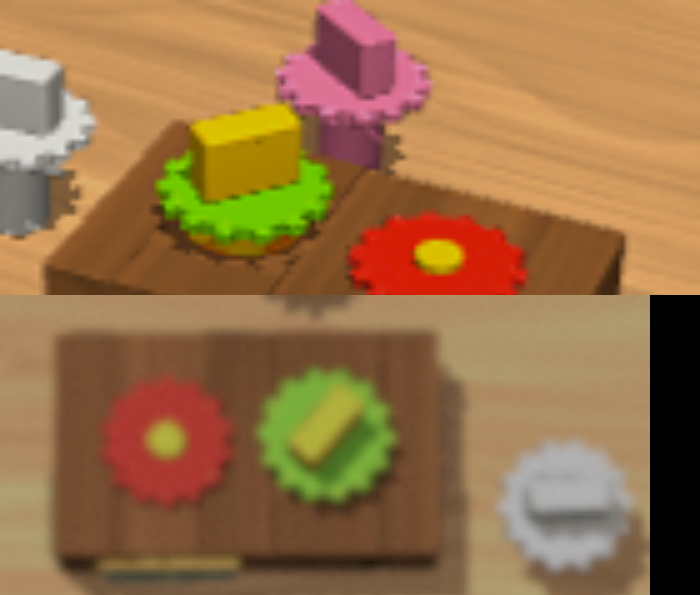

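The close crop confirms the choice: a yellow bar on a lime gear, raised off the box beside the red gear. Bar centre is about (553,11,96), with its long axis at about -43°. I approach now, halfway first.

Emit:
step_arm:
  motion:
    - {"slide": [-40, 37, 0], "dr": [0, 0, -1]}
    - {"slide": [-80, 74, 0], "dr": [0, 0, -2]}
    - {"slide": [-121, 111, 0], "dr": [0, 0, -3]}
    - {"slide": [-162, 149, 0], "dr": [0, 0, -4]}
    - {"slide": [-202, 186, 0], "dr": [0, 0, -5]}
    - {"slide": [-243, 223, 0], "dr": [0, 0, -6]}
    - {"slide": [-283, 260, 0], "dr": [0, 0, -7]}
    - {"slide": [-324, 298, 0], "dr": [0, 0, -8]}

```text
$.motion[0]: bad value
```

```bash
cat >> h.py <<'E'
def togo(p,yawy,st=None):
    "slide in tool axes and dr z (units) to bring TCP to p and tool y to yawy deg"
    st=st or arm.read_state(); M=R.from_quat(st["ee_rot"]).as_matrix()
    y=np.degrees(np.arctan2(M[1,1],M[0,1])); cw=(y-yawy+180)%360-180
    print("t",round(st["clock"],2),"pos",st["position"].round(1),"yawy",round(y,1),"z",M[:,2].round(3),"j6",st["joints"][5].round(3))
    print("slide",(M.T@(np.array(p)-st["position"])).round(1),"drz",round(cw/8,2))
E
python3 -c "
from h import *
togo((553.5,11,215),-133)"
```

```text
t 0.1 pos [ 156.8 -604.5  230.3] yawy 104.5 z [-0.001  0.002 -1.   ] j6 -0.259
slide [-538.4  496.2   16.2] drz -15.31
```

Each row probably needs "jaw" too.

Emit:
step_arm:
  motion:
    - {"slide": [-40, 37, 0], "dr": [0, 0, -1], "jaw": 85}
    - {"slide": [-80, 74, 0], "dr": [0, 0, -2], "jaw": 85}
    - {"slide": [-121, 111, 0], "dr": [0, 0, -3], "jaw": 85}
    - {"slide": [-162, 149, 0], "dr": [0, 0, -4], "jaw": 85}
    - {"slide": [-202, 186, 0], "dr": [0, 0, -5], "jaw": 85}
    - {"slide": [-243, 223, 0], "dr": [0, 0, -6], "jaw": 85}
    - {"slide": [-283, 260, 0], "dr": [0, 0, -7], "jaw": 85}
    - {"slide": [-324, 298, 0], "dr": [0, 0, -8], "jaw": 85}

```text
clock: 1.1
position: [396.2, -233.4, 231.2]
ee_rot: [-0.635, 0.773, 0.0, 0.0]
contact_force: [0.9, -0.6, -0.1]
gripper_width: 85.2
grasp_force: 0.0
```

```bash
python3 -c "
from h import *
togo((553.5,11,215),-133)"
```

```text
t 1.1 pos [ 396.2 -233.4  231.2] yawy 168.8 z [-0.  0. -1.] j6 -0.018
slide [-270.3 -106.8   16.2] drz -7.27
```

Emit:
step_arm:
  motion:
    - {"slide": [-34, -13, 2], "dr": [0, 0, -1], "jaw": 85}
    - {"slide": [-68, -27, 4], "dr": [0, 0, -2], "jaw": 85}
    - {"slide": [-101, -40, 6], "dr": [0, 0, -3], "jaw": 85}
    - {"slide": [-135, -53, 8], "dr": [0, 0, -4], "jaw": 85}
    - {"slide": [-169, -67, 10], "dr": [0, 0, -5], "jaw": 85}
    - {"slide": [-203, -80, 12], "dr": [0, 0, -6], "jaw": 85}
    - {"slide": [-237, -93, 14], "dr": [0, 0, -7], "jaw": 85}
    - {"slide": [-270, -107, 16], "dr": [0, 0, -7.3], "jaw": 85}

```text
clock: 2.1
position: [554.4, 9.3, 214.8]
ee_rot: [0.931, -0.366, -0.0, 0.0]
contact_force: [0.9, -1.0, -0.2]
gripper_width: 85.3
grasp_force: 0.0
```

Run:
```python
from h import *
st=arm.read_state();im=optics.get_image("wrist");cv2.imwrite("pics/w1.png",im)
KM=cam("wrist",st)
cy=big(mask(im,*YEL));r=cv2.minAreaRect(cy);g=big(mask(im,*LIM)|mask(im,*YEL))
print(r,cv2.contourArea(cy),cv2.boundingRect(g),cv2.minEnclosingCircle(g))
togo((553.5,11,140),-133,st)
```

```text
((317.58673095703125, 237.43643188476562), (66.54866027832031, 27.235349655151367), 84.70991516113281) 1625.5 (272, 184, 92, 90) ((317.7303161621094, 228.63360595703125), 45.964569091796875)
t 2.1 pos [554.4   9.3 214.8] yawy -132.9 z [-0.001 -0.    -1.   ] j6 0.513
slide [-1.8 -0.6 74.8] drz 0.01
```

View pics/w1.png

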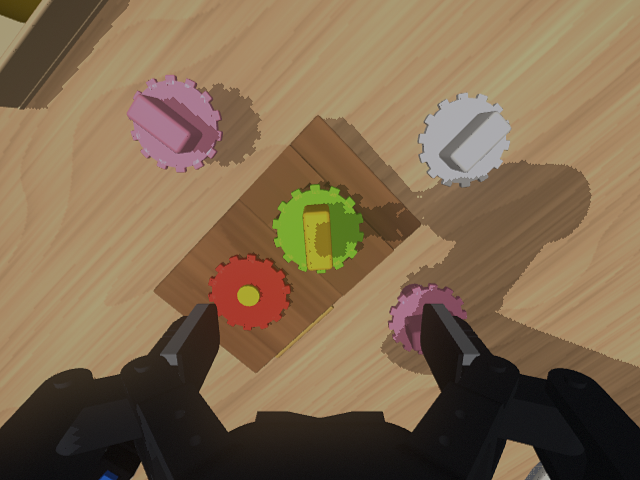

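The wrist view shows the bar at (317,237) on the lime gear (318,229), almost aligned with the fingers but tilted by a few degrees. I refine the angle and centre from the bar's long edges.

```bash
cat >> h.py <<'E'
def bar(im,st,zt=112,zg=80):
    "bar axis offset from tool frame: fit left/right edges on plane zt; gear centre on plane zg"
    KM=cam("wrist",st);M=R.from_quat(st["ee_rot"]).as_matrix()
    cy=big(mask(im,*YEL)); m=np.zeros(im.shape[:2],np.uint8);cv2.drawContours(m,[cy],-1,255,-1)
    x,y,w,h=cv2.boundingRect(cy); L=[]
    loc=lambda px,z:M.T@(plane(KM,px,z)-st["position"])
    for f in(0,1):
        q=[loc((np.flatnonzero(m[v])[-f]+ (0 if f==0 else 1),v),zt)[:2] for v in range(y+h//6,y+h*2//3)]
        p=np.polyfit([a[0] for a in q],[a[1] for a in q],1);L.append(p);print("edge deg",np.degrees(np.arctan(p[0])).round(1),"y at x=0",p[1].round(1))
    g=big(mask(im,*LIM)|mask(im,*YEL));bx=cv2.boundingRect(g)
    print("gear box",bx,"centre tool",loc((bx[0]+bx[2]/2-.5,bx[1]+bx[3]/2-.5),zg).round(1),"bar",(x,y,w,h))
E
python3 - <<'E'
from h import *
st=arm.read_state();bar(cv2.imread("pics/w1.png"),st)
E
```

```text
edge deg -3.5 y at x=0 -10.8
edge deg -4.1 y at x=0 8.8
gear box (272, 184, 92, 90) centre tool [  1.   -1.6 134.3] bar (303, 204, 32, 68)
```

Emit:
step_arm:
  motion:
    - {"slide": [0, -1.2, 20], "dr": [0, 0, -0.5], "jaw": 70}
    - {"slide": [0, -1.2, 40], "dr": [0, 0, -0.5], "jaw": 60}
    - {"slide": [0, -1.2, 60], "dr": [0, 0, -0.5], "jaw": 50}
    - {"slide": [0, -1.2, 80], "dr": [0, 0, -0.5], "jaw": 45}
    - {"slide": [0, -1.2, 100], "dr": [0, 0, -0.5], "jaw": 40}
    - {"slide": [0, -1.2, 115], "dr": [0, 0, -0.5], "jaw": 40}
    - {"slide": [0, -1.2, 128], "dr": [0, 0, -0.5], "jaw": 40}
    - {"slide": [0, -1.2, 128], "dr": [0, 0, -0.5], "jaw": 40}

```text
clock: 3.15
position: [554.5, 8.9, 86.3]
ee_rot: [0.942, -0.334, -0.001, 0.001]
contact_force: [0.4, 0.0, 0.5]
gripper_width: 39.9
grasp_force: 0.0
```

Run:
```python
from h import *
st=arm.read_state();im=optics.get_image("wrist");cv2.imwrite("pics/w2.png",im);print(st["wrist_torque"],st["gripper_width"],st["position"])
bar(im,st)
```

```text
[0.01860567 0.00630696 0.00898179] 39.900205051988756 [554.46692637   8.89835195  86.32876805]
edge deg 0.1 y at x=0 -11.0
edge deg -0.5 y at x=0 8.2
gear box (236, 222, 161, 165) centre tool [-1.8 -1.7  6.3] bar (289, 259, 53, 128)
```

View pics/w2.png

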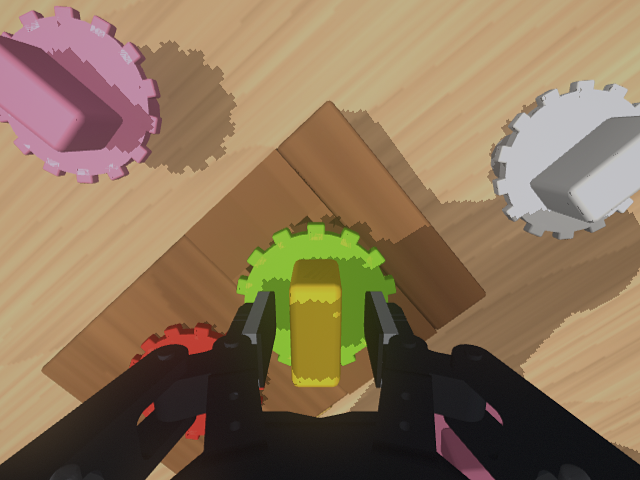

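Run:
```python
from h import *
st=arm.read_state();KM=cam("wrist",st);M=R.from_quat(st["ee_rot"]).as_matrix()
loc=lambda px,z:(M.T@(plane(KM,px,z)-st["position"])).round(1)
print(loc((316,284),112),loc((316,386),112),loc((316,222),80),loc((316,222),77))
```

```text
[ 22.3  -1.3 -24.9] [-22.4  -1.4 -24.9] [37.8 -1.6  7.1] [37.  -1.6 10.1]
```

Emit:
step_arm:
  motion:
    - {"slide": [0, -1.4, 0], "dr": [0, 0, 0], "jaw": 36}
    - {"slide": [0, -1.4, 0], "dr": [0, 0, 0], "jaw": 30}
    - {"slide": [0, -1.4, 0], "dr": [0, 0, 0], "jaw": 26}
    - {"slide": [0, -1.4, 0], "dr": [0, 0, 0], "jaw": 24}
    - {"slide": [0, -1.4, 0], "dr": [0, 0, 0], "jaw": 22.5}
    - {"slide": [0, -1.4, 0], "dr": [0, 0, 0], "jaw": 22.5}
    - {"slide": [0, -1.4, 0], "dr": [0, 0, -0.5], "jaw": 22.5}
    - {"slide": [0, -1.4, 0], "dr": [0, 0, -1], "jaw": 22.5}

```text
clock: 4.2
position: [556.0, 10.2, 87.3]
ee_rot: [0.964, -0.267, 0.0, -0.0]
contact_force: [-0.0, 0.0, 0.8]
gripper_width: 22.4
grasp_force: 0.4
```

```bash
cat >> h.py <<'E'
def chk(n=None,zt=112,zg=80):
    st=arm.read_state();ts=[st["wrist_torque"]];fs=[st["contact_force"]];im=optics.get_image("wrist")
    if n: cv2.imwrite(f"pics/{n}.png",im)
    s2=arm.read_state();ts.append(s2["wrist_torque"]);fs.append(s2["contact_force"])
    print("torq",np.round(ts,3).tolist(),"F",np.round(fs,1).tolist(),"w",round(s2["gripper_width"],2),"gf",round(s2["grasp_force"],1))
    togo(st["position"],0,st)
    KM=cam("wrist",st);M=R.from_quat(st["ee_rot"]).as_matrix()
    try: bar(im,st,zt,zg)
    except Exception as e: print(e)
    # gear far-rim row and visible width (drop cue)
    g=mask(im,*LIM); r=np.flatnonzero(g.sum(1)>255*3); gw=[np.ptp(np.flatnonzero(g[v])) for v in r]
    b=big(mask(im,*YEL));print("gear top row",r[0],"max width",max(gw),"bar rect",cv2.boundingRect(b))
E
python3 -c "
from h import *
chk('w3')"
```

```text
torq [[0.115, 0.01, -0.027], [0.043, 0.048, 0.044]] F [[-0.0, 0.0, 0.8], [0.0, -0.6, -0.3]] w 22.58 gf 0.1
t 4.2 pos [556.   10.2  87.3] yawy -120.9 z [ 0.  0. -1.] j6 0.721
slide [0. 0. 0.] drz -15.12
edge deg 6.2 y at x=0 -9.7
edge deg 4.3 y at x=0 9.9
gear box (240, 222, 160, 166) centre tool [-2.5 -0.1  7.3] bar (290, 258, 62, 130)
gear top row 222 max width 156 bar rect (290, 258, 62, 130)
```

Emit:
step_arm:
  motion:
    - {"slide": [0, 0, 0], "dr": [0, 0, -0.2], "jaw": 22.5}
    - {"slide": [0, 0, 0], "dr": [0, 0, -0.4], "jaw": 22.5}
    - {"slide": [0, 0, 0], "dr": [0, 0, -0.6], "jaw": 22.5}
    - {"slide": [0, 0, 0], "dr": [0, 0, -0.8], "jaw": 22.5}
    - {"slide": [0, 0, 0], "dr": [0, 0, -1], "jaw": 22.5}
    - {"slide": [0, 0, 0], "dr": [0, 0, -1.1], "jaw": 22.5}
    - {"slide": [0, 0, 0], "dr": [0, 0, -1.1], "jaw": 22.5}
    - {"slide": [0, 0, 0], "dr": [0, 0, -1.1], "jaw": 22.5}

```text
clock: 5.25
position: [555.9, 10.2, 87.3]
ee_rot: [0.981, -0.193, -0.0, 0.0]
contact_force: [0.1, 0.5, -0.4]
gripper_width: 22.4
grasp_force: 0.3
```

```bash
python3 -c "
from h import *
chk('w4')"
```

```text
torq [[-0.075, 0.045, 0.016], [-0.018, 0.018, 0.084]] F [[0.1, 0.5, -0.4], [-0.1, -0.4, 1.0]] w 22.63 gf 0.3
t 5.25 pos [555.9  10.2  87.3] yawy -112.3 z [-0. -0. -1.] j6 0.872
slide [0. 0. 0.] drz -14.03
edge deg 6.1 y at x=0 -9.8
edge deg 4.3 y at x=0 9.7
gear box (241, 222, 159, 165) centre tool [-2.3  0.   7.3] bar (290, 258, 62, 129)
gear top row 222 max width 157 bar rect (290, 258, 62, 129)
```

Emit:
step_arm:
  motion:
    - {"slide": [0, 0, 0], "dr": [0, 0, -0.2], "jaw": 22.5}
    - {"slide": [0, 0, 0], "dr": [0, 0, -0.4], "jaw": 22.5}
    - {"slide": [0, 0, 0], "dr": [0, 0, -0.6], "jaw": 22.5}
    - {"slide": [0, 0, 0], "dr": [0, 0, -0.8], "jaw": 22.5}
    - {"slide": [0, 0, 0], "dr": [0, 0, -1], "jaw": 22.5}
    - {"slide": [0, 0, 0], "dr": [0, 0, -1.1], "jaw": 22.5}
    - {"slide": [0, 0, 0], "dr": [0, 0, -1.1], "jaw": 22.5}
    - {"slide": [0, 0, 0], "dr": [0, 0, -1.1], "jaw": 22.5}

```text
clock: 6.3
position: [556.0, 10.2, 87.3]
ee_rot: [0.993, -0.117, 0.0, -0.0]
contact_force: [0.2, 0.3, 0.6]
gripper_width: 22.4
grasp_force: 0.5
```

```bash
python3 -c "
from h import *
chk('w5')"
```

```text
torq [[-0.091, 0.058, -0.01], [-0.101, 0.005, -0.041]] F [[0.2, 0.3, 0.6], [-0.8, -0.3, 0.7]] w 22.81 gf 0.5
t 6.3 pos [556.   10.2  87.3] yawy -103.5 z [ 0.  0. -1.] j6 1.026
slide [0. 0. 0.] drz -12.93
edge deg 6.1 y at x=0 -10.0
edge deg 4.2 y at x=0 9.6
gear box (241, 222, 159, 166) centre tool [-2.5 -0.1  7.3] bar (290, 258, 61, 130)
gear top row 223 max width 156 bar rect (290, 258, 61, 130)
```

Emit:
step_arm:
  motion:
    - {"slide": [0, 0, 0], "dr": [0, 0, -0.2], "jaw": 22.5}
    - {"slide": [0, 0, 0], "dr": [0, 0, -0.4], "jaw": 22.5}
    - {"slide": [0, 0, 0], "dr": [0, 0, -0.6], "jaw": 22.5}
    - {"slide": [0, 0, 0], "dr": [0, 0, -0.8], "jaw": 22.5}
    - {"slide": [0, 0, 0], "dr": [0, 0, -1], "jaw": 22.5}
    - {"slide": [0, 0, 0], "dr": [0, 0, -1.1], "jaw": 22.5}
    - {"slide": [0, 0, 0], "dr": [0, 0, -1.1], "jaw": 22.5}
    - {"slide": [0, 0, 0], "dr": [0, 0, -1.1], "jaw": 22.5}

```text
clock: 7.35
position: [556.0, 10.2, 87.3]
ee_rot: [0.999, -0.041, 0.0, -0.0]
contact_force: [-0.0, 0.3, -0.3]
gripper_width: 22.3
grasp_force: 0.5
```

```bash
python3 -c "
from h import *
chk('w6')"
```

```text
torq [[0.129, -0.023, 0.018], [0.059, -0.045, 0.005]] F [[-0.0, 0.3, -0.3], [0.0, -0.5, -0.0]] w 22.4 gf 0.5
t 7.35 pos [556.   10.2  87.3] yawy -94.7 z [ 0.  0. -1.] j6 1.18
slide [0. 0. 0.] drz -11.83
edge deg 6.1 y at x=0 -10.0
edge deg 4.2 y at x=0 9.6
gear box (240, 222, 160, 165) centre tool [-2.2 -0.4  7.3] bar (291, 258, 61, 129)
gear top row 223 max width 156 bar rect (291, 258, 61, 129)
```

Emit:
step_arm:
  motion:
    - {"slide": [0, 0, 0], "dr": [0, 0, -0.2], "jaw": 22.5}
    - {"slide": [0, 0, 0], "dr": [0, 0, -0.4], "jaw": 22.5}
    - {"slide": [0, 0, 0], "dr": [0, 0, -0.6], "jaw": 22.5}
    - {"slide": [0, 0, 0], "dr": [0, 0, -0.8], "jaw": 22.5}
    - {"slide": [0, 0, 0], "dr": [0, 0, -1], "jaw": 22.5}
    - {"slide": [0, 0, 0], "dr": [0, 0, -1.2], "jaw": 22.5}
    - {"slide": [0, 0, 0], "dr": [0, 0, -1.2], "jaw": 22.5}
    - {"slide": [0, 0, 0], "dr": [0, 0, -1.2], "jaw": 22.5}

```text
clock: 8.4
position: [555.9, 10.1, 87.3]
ee_rot: [0.999, 0.043, -0.0, 0.0]
contact_force: [1.5, 0.6, 0.5]
gripper_width: 22.8
grasp_force: 0.5
```

```bash
python3 -c "
from h import *
chk('w7')"
```

```text
torq [[0.127, -0.071, -0.003], [0.175, -0.091, 0.001]] F [[1.5, 0.6, 0.5], [0.2, 0.2, 0.9]] w 22.83 gf 0.5
t 8.4 pos [555.9  10.1  87.3] yawy -85.1 z [-0. -0. -1.] j6 1.347
slide [0. 0. 0.] drz -10.63
edge deg 6.0 y at x=0 -10.0
edge deg 4.0 y at x=0 9.5
gear box (240, 222, 159, 165) centre tool [-2.1 -0.7  7.3] bar (291, 258, 61, 129)
gear top row 222 max width 156 bar rect (291, 258, 61, 129)
```

Emit:
step_arm:
  motion:
    - {"slide": [0, 0, 0], "dr": [0, 0, -0.2], "jaw": 22.5}
    - {"slide": [0, 0, 0], "dr": [0, 0, -0.4], "jaw": 22.5}
    - {"slide": [0, 0, 0], "dr": [0, 0, -0.6], "jaw": 22.5}
    - {"slide": [0, 0, 0], "dr": [0, 0, -0.8], "jaw": 22.5}
    - {"slide": [0, 0, 0], "dr": [0, 0, -1], "jaw": 22.5}
    - {"slide": [0, 0, 0], "dr": [0, 0, -1.2], "jaw": 22.5}
    - {"slide": [0, 0, 0], "dr": [0, 0, -1.2], "jaw": 22.5}
    - {"slide": [0, 0, 0], "dr": [0, 0, -1.2], "jaw": 22.5}

```text
clock: 9.45
position: [556.0, 10.2, 87.3]
ee_rot: [0.992, 0.127, 0.0, 0.0]
contact_force: [-0.5, 0.9, 0.8]
gripper_width: 22.5
grasp_force: 0.9
```

```bash
python3 -c "
from h import *
chk('w8')"
```

```text
torq [[0.257, -0.026, 0.042], [0.205, 0.02, -0.054]] F [[-0.5, 0.9, 0.8], [-0.1, 0.9, 0.9]] w 22.53 gf 0.9
t 9.45 pos [556.   10.2  87.3] yawy -75.5 z [ 0. -0. -1.] j6 1.515
slide [0. 0. 0.] drz -9.43
edge deg 5.6 y at x=0 -10.1
edge deg 3.8 y at x=0 9.5
gear box (239, 222, 159, 165) centre tool [-2.  -1.3  7.3] bar (291, 258, 61, 129)
gear top row 222 max width 156 bar rect (291, 258, 61, 129)
```

Emit:
step_arm:
  motion:
    - {"slide": [0, -0.3, 0], "dr": [0, 0, -0.2], "jaw": 23}
    - {"slide": [0, -0.3, 0], "dr": [0, 0, -0.4], "jaw": 23}
    - {"slide": [0, -0.3, 0], "dr": [0, 0, -0.6], "jaw": 23}
    - {"slide": [0, -0.3, 0], "dr": [0, 0, -0.8], "jaw": 23}
    - {"slide": [0, -0.3, 0], "dr": [0, 0, -1], "jaw": 23}
    - {"slide": [0, -0.3, 0], "dr": [0, 0, -1.2], "jaw": 23}
    - {"slide": [0, -0.3, 0], "dr": [0, 0, -1.2], "jaw": 23}
    - {"slide": [0, -0.3, 0], "dr": [0, 0, -1.2], "jaw": 23}

```text
clock: 10.5
position: [555.9, 10.5, 87.3]
ee_rot: [0.978, 0.209, -0.0, -0.0]
contact_force: [0.6, 0.4, 0.4]
gripper_width: 23.1
grasp_force: 0.3
```

```bash
python3 -c "
from h import *
chk('w9')"
```

```text
torq [[-0.099, -0.055, -0.025], [-0.048, -0.033, 0.04]] F [[0.6, 0.4, 0.4], [-0.3, -0.9, 0.4]] w 22.97 gf 0.3
t 10.5 pos [555.9  10.5  87.3] yawy -65.9 z [-0.  0. -1.] j6 1.682
slide [0. 0. 0.] drz -8.23
edge deg 7.2 y at x=0 -10.5
edge deg 5.1 y at x=0 9.2
gear box (241, 222, 160, 165) centre tool [-1.9 -0.1  7.3] bar (290, 258, 62, 129)
gear top row 222 max width 158 bar rect (290, 258, 62, 129)
```

Emit:
step_arm:
  motion:
    - {"slide": [0, 0, 0], "dr": [0, 0, -0.2], "jaw": 23}
    - {"slide": [0, 0, 0], "dr": [0, 0, -0.4], "jaw": 23}
    - {"slide": [0, 0, 0], "dr": [0, 0, -0.6], "jaw": 23}
    - {"slide": [0, 0, 0], "dr": [0, 0, -0.8], "jaw": 23}
    - {"slide": [0, 0, 0], "dr": [0, 0, -1], "jaw": 23}
    - {"slide": [0, 0, 0], "dr": [0, 0, -1.1], "jaw": 23}
    - {"slide": [0, 0, 0], "dr": [0, 0, -1.1], "jaw": 23}
    - {"slide": [0, 0, 0], "dr": [0, 0, -1.1], "jaw": 23}

```text
clock: 11.55
position: [555.9, 10.5, 87.3]
ee_rot: [0.959, 0.284, 0.0, 0.0]
contact_force: [0.6, -0.6, 1.0]
gripper_width: 22.8
grasp_force: 0.1
```

```bash
python3 -c "
from h import *
chk('w10')"
```

```text
torq [[-0.057, 0.004, -0.053], [0.024, 0.046, -0.042]] F [[0.6, -0.6, 1.0], [-0.2, -0.1, -0.6]] w 23.13 gf 0.1
t 11.55 pos [555.9  10.5  87.3] yawy -57.1 z [ 0. -0. -1.] j6 1.835
slide [0. 0. 0.] drz -7.13
edge deg 7.2 y at x=0 -10.4
edge deg 4.9 y at x=0 9.2
gear box (241, 222, 159, 165) centre tool [-1.8 -0.4  7.3] bar (290, 258, 62, 129)
gear top row 222 max width 157 bar rect (290, 258, 62, 129)
```

Emit:
step_arm:
  motion:
    - {"slide": [0, 0, 0], "dr": [0, 0, -0.2], "jaw": 23}
    - {"slide": [0, 0, 0], "dr": [0, 0, -0.4], "jaw": 23}
    - {"slide": [0, 0, 0], "dr": [0, 0, -0.6], "jaw": 23}
    - {"slide": [0, 0, 0], "dr": [0, 0, -0.8], "jaw": 23}
    - {"slide": [0, 0, 0], "dr": [0, 0, -1], "jaw": 23}
    - {"slide": [0, 0, 0], "dr": [0, 0, -1.1], "jaw": 23}
    - {"slide": [0, 0, 0], "dr": [0, 0, -1.1], "jaw": 23}
    - {"slide": [0, 0, 0], "dr": [0, 0, -1.1], "jaw": 23}

```text
clock: 12.6
position: [555.9, 10.5, 87.4]
ee_rot: [0.934, 0.356, 0.0, 0.0]
contact_force: [-0.7, 0.0, 0.2]
gripper_width: 23.2
grasp_force: 0.3
```

```bash
python3 -c "
from h import *
chk('w11')"
```

```text
torq [[0.01, -0.02, -0.055], [0.062, -0.035, -0.043]] F [[-0.7, 0.0, 0.2], [0.6, -0.0, -0.0]] w 23.26 gf 0.3
t 12.6 pos [555.9  10.5  87.4] yawy -48.3 z [ 0.  0. -1.] j6 1.989
slide [0. 0. 0.] drz -6.03
edge deg 7.3 y at x=0 -10.6
edge deg 5.4 y at x=0 8.1
gear box (243, 218, 152, 157) centre tool [ 2.4 -1.2  7.4] bar (291, 253, 59, 122)
gear top row 219 max width 150 bar rect (291, 253, 59, 122)
```

Gear width fell from 157 to 150 px and the bar shrank with it, so the bolt dropped about 7 mm after roughly 70° anticlockwise. I now lower the fingers and start clockwise, taking up the slack first.

Emit:
step_arm:
  motion:
    - {"slide": [0, -0.5, 0], "dr": [0, 0, 0.3], "jaw": 24}
    - {"slide": [0, -0.6, 2], "dr": [0, 0, 0.6], "jaw": 24}
    - {"slide": [0, -0.6, 4], "dr": [0, 0, 0.8], "jaw": 24}
    - {"slide": [0, -0.6, 6], "dr": [0, 0, 0.8], "jaw": 24}
    - {"slide": [0, -0.6, 8], "dr": [0, 0, 0.8], "jaw": 24}
    - {"slide": [0, -0.6, 8], "dr": [0, 0, 0.8], "jaw": 24}
    - {"slide": [0, -0.6, 8], "dr": [0, 0, 0.8], "jaw": 23}
    - {"slide": [0, -0.6, 8], "dr": [0, 0, 0.8], "jaw": 23}

```text
clock: 13.65
position: [555.5, 10.9, 79.4]
ee_rot: [0.953, 0.304, 0.0, -0.0]
contact_force: [-0.9, -0.7, 0.8]
gripper_width: 23.1
grasp_force: 0.0
```

```bash
python3 -c "
from h import *
chk('w12',105,73)
from h import optics
cv2.imwrite('pics/s12.png',cv2.resize(optics.get_image('scene')[200:320,240:400],None,fx=4,fy=4,interpolation=cv2.INTER_CUBIC))"
```

```text
torq [[0.004, 0.042, -0.0], [0.027, 0.04, 0.039]] F [[-0.9, -0.7, 0.8], [0.1, -0.4, -0.1]] w 22.93 gf 0.0
t 13.65 pos [555.5  10.9  79.4] yawy -54.7 z [ 0.  0. -1.] j6 1.876
slide [0. 0. 0.] drz -6.83
edge deg 1.5 y at x=0 -9.4
edge deg 0.1 y at x=0 9.7
gear box (241, 222, 159, 164) centre tool [-1.1 -0.4  6.4] bar (296, 259, 53, 127)
gear top row 222 max width 157 bar rect (296, 259, 53, 127)
```

View pics/s12.png

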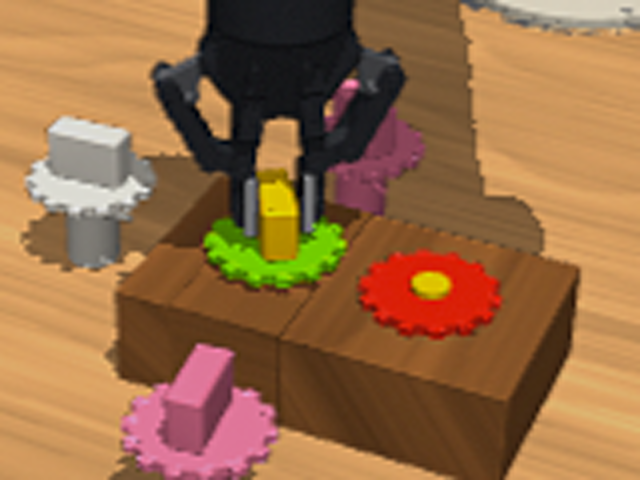

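View pics/w12.png

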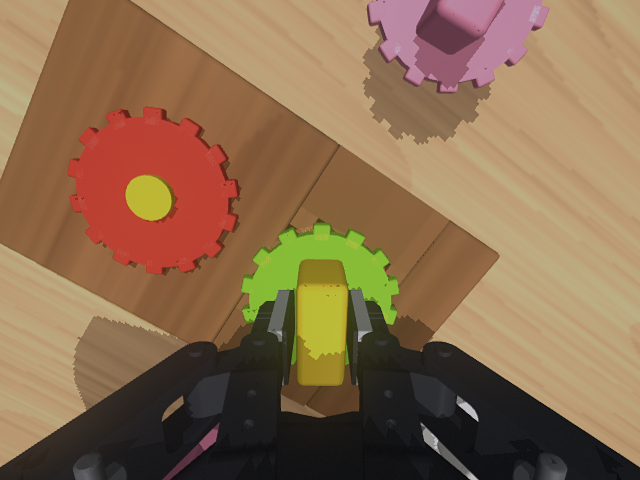

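Scene: the lime gear (275,250) now hangs low over the box and the pads straddle the bar without touching it. Wrist: the bar at (322,320) is centred between the pads. I turn clockwise now.

Emit:
step_arm:
  motion:
    - {"slide": [0, 0, 0], "dr": [0, 0, 0.5], "jaw": 23}
    - {"slide": [0, 0, 0], "dr": [0, 0, 1], "jaw": 23}
    - {"slide": [0, 0, 0], "dr": [0, 0, 1.5], "jaw": 23}
    - {"slide": [0, 0, 0], "dr": [0, 0, 2], "jaw": 23}
    - {"slide": [0, 0, 0], "dr": [0, 0, 2.4], "jaw": 23}
    - {"slide": [0, 0, 0], "dr": [0, 0, 2.8], "jaw": 23}
    - {"slide": [0, 0, 0], "dr": [0, 0, 3], "jaw": 23}
    - {"slide": [0, 0, 0], "dr": [0, 0, 3], "jaw": 23}

```text
clock: 14.75
position: [555.5, 10.9, 79.4]
ee_rot: [0.995, 0.099, 0.0, -0.0]
contact_force: [0.6, 0.3, -0.1]
gripper_width: 23.0
grasp_force: 0.1
```

```bash
python3 -c "
from h import *
chk('w13',105,73)"
```

```text
torq [[-0.01, -0.018, 0.031], [-0.042, -0.052, 0.003]] F [[0.6, 0.3, -0.1], [-0.0, -0.8, 0.3]] w 23.21 gf 0.1
t 14.75 pos [555.5  10.9  79.4] yawy -78.6 z [ 0.  0. -1.] j6 1.458
slide [0. 0. 0.] drz -9.83
edge deg -5.1 y at x=0 -9.7
edge deg -7.3 y at x=0 9.6
gear box (241, 222, 159, 164) centre tool [-1.3 -0.3  6.4] bar (288, 257, 62, 129)
gear top row 222 max width 156 bar rect (288, 257, 62, 129)
```

Emit:
step_arm:
  motion:
    - {"slide": [0, 0, 0], "dr": [0, 0, 0.4], "jaw": 23}
    - {"slide": [0, 0, 0], "dr": [0, 0, 0.8], "jaw": 23}
    - {"slide": [0, 0, 0], "dr": [0, 0, 1.2], "jaw": 23}
    - {"slide": [0, 0, 0], "dr": [0, 0, 1.6], "jaw": 23}
    - {"slide": [0, 0, 0], "dr": [0, 0, 2], "jaw": 23}
    - {"slide": [0, 0, 0], "dr": [0, 0, 2.3], "jaw": 23}
    - {"slide": [0, 0, 0], "dr": [0, 0, 2.5], "jaw": 23}
    - {"slide": [0, 0, 0], "dr": [0, 0, 2.5], "jaw": 23}

```text
clock: 15.8
position: [555.5, 10.9, 79.3]
ee_rot: [0.997, -0.075, 0.0, -0.0]
contact_force: [-0.2, 0.8, 0.2]
gripper_width: 23.0
grasp_force: 0.1
```

```bash
python3 -c "
from h import *
chk('w14',105,73)"
```

```text
torq [[0.003, -0.008, 0.004], [-0.02, -0.021, 0.012]] F [[-0.2, 0.8, 0.2], [0.7, 0.4, 0.5]] w 23.1 gf 0.1
t 15.8 pos [555.5  10.9  79.3] yawy -98.6 z [ 0.  0. -1.] j6 1.109
slide [0. 0. 0.] drz -12.33
edge deg -4.8 y at x=0 -9.5
edge deg -6.9 y at x=0 9.8
gear box (243, 220, 157, 164) centre tool [-0.4  0.4  6.3] bar (288, 256, 61, 128)
gear top row 221 max width 155 bar rect (288, 256, 61, 128)
```

Emit:
step_arm:
  motion:
    - {"slide": [0, 0, 0], "dr": [0, 0, 0.4], "jaw": 23}
    - {"slide": [0, 0, 0], "dr": [0, 0, 0.8], "jaw": 23}
    - {"slide": [0, 0, 0], "dr": [0, 0, 1.2], "jaw": 23}
    - {"slide": [0, 0, 0], "dr": [0, 0, 1.6], "jaw": 23}
    - {"slide": [0, 0, 0], "dr": [0, 0, 2], "jaw": 23}
    - {"slide": [0, 0, 0], "dr": [0, 0, 2.3], "jaw": 23}
    - {"slide": [0, 0, 0], "dr": [0, 0, 2.5], "jaw": 23}
    - {"slide": [0, 0, 0], "dr": [0, 0, 2.5], "jaw": 23}

```text
clock: 16.85
position: [555.5, 10.9, 79.3]
ee_rot: [0.969, -0.247, -0.0, 0.0]
contact_force: [1.1, 0.4, 0.7]
gripper_width: 23.1
grasp_force: 0.1
```

```bash
python3 -c "
from h import *
chk('w15',104,72)"
```

```text
torq [[-0.03, 0.051, 0.002], [0.005, -0.009, -0.002]] F [[1.1, 0.4, 0.7], [0.6, 0.5, -0.1]] w 23.38 gf 0.1
t 16.85 pos [555.5  10.9  79.3] yawy -118.6 z [-0. -0. -1.] j6 0.76
slide [0. 0. 0.] drz -14.83
edge deg -5.1 y at x=0 -9.2
edge deg -6.8 y at x=0 10.0
gear box (243, 219, 157, 162) centre tool [0.1 0.6 7.3] bar (288, 255, 61, 126)
gear top row 220 max width 154 bar rect (288, 255, 61, 126)
```

Emit:
step_arm:
  motion:
    - {"slide": [0, 0.4, 0], "dr": [0, 0, 0.4], "jaw": 23}
    - {"slide": [0, 0.4, 0], "dr": [0, 0, 0.8], "jaw": 23}
    - {"slide": [0, 0.4, 0], "dr": [0, 0, 1.2], "jaw": 23}
    - {"slide": [0, 0.4, 0], "dr": [0, 0, 1.5], "jaw": 23}
    - {"slide": [0, 0.4, 0], "dr": [0, 0, 1.8], "jaw": 23}
    - {"slide": [0, 0.4, 0], "dr": [0, 0, 2], "jaw": 23}
    - {"slide": [0, 0.4, 0], "dr": [0, 0, 2], "jaw": 23}
    - {"slide": [0, 0.4, 0], "dr": [0, 0, 2], "jaw": 23}

```text
clock: 17.9
position: [555.3, 10.6, 79.3]
ee_rot: [0.925, -0.38, 0.0, -0.0]
contact_force: [-0.2, 0.2, -0.3]
gripper_width: 23.0
grasp_force: 0.1
```

```bash
python3 -c "
from h import *
chk('w16',103,71)"
```

```text
torq [[-0.003, -0.021, -0.008], [-0.003, -0.013, -0.037]] F [[-0.2, 0.2, -0.3], [-0.4, -0.9, -0.5]] w 22.58 gf 0.1
t 17.9 pos [555.3  10.6  79.3] yawy -134.6 z [ 0. -0. -1.] j6 0.481
slide [0. 0. 0.] drz -16.83
edge deg -5.4 y at x=0 -9.0
edge deg -7.0 y at x=0 10.2
gear box (243, 218, 156, 161) centre tool [0.3 0.5 8.3] bar (289, 254, 60, 125)
gear top row 219 max width 153 bar rect (289, 254, 60, 125)
```

Emit:
step_arm:
  motion:
    - {"slide": [0, 0.4, 0], "dr": [0, 0, 0.2], "jaw": 23}
    - {"slide": [0, 0.4, 0], "dr": [0, 0, 0.4], "jaw": 23}
    - {"slide": [0, 0.4, 0], "dr": [0, 0, 0.6], "jaw": 23}
    - {"slide": [0, 0.4, 0], "dr": [0, 0, 0.8], "jaw": 23}
    - {"slide": [0, 0.4, 0], "dr": [0, 0, 1], "jaw": 23}
    - {"slide": [0, 0.4, 0], "dr": [0, 0, 1], "jaw": 23}
    - {"slide": [0, 0.4, 0], "dr": [0, 0, 1], "jaw": 23}
    - {"slide": [0, 0.4, 0], "dr": [0, 0, 1], "jaw": 23}

```text
clock: 18.95
position: [555.0, 10.3, 79.3]
ee_rot: [0.896, -0.443, 0.0, -0.0]
contact_force: [0.2, 0.0, 0.9]
gripper_width: 22.7
grasp_force: 0.0
```

```bash
python3 -c "
from h import *
chk('w17',103,71)"
```

```text
torq [[-0.043, -0.014, 0.016], [0.005, 0.021, -0.003]] F [[0.2, 0.0, 0.9], [-0.3, 0.7, 0.0]] w 23.45 gf 0.0
t 18.95 pos [555.   10.3  79.3] yawy -142.7 z [ 0.  0. -1.] j6 0.341
slide [0. 0. 0.] drz -17.83
edge deg -5.6 y at x=0 -8.8
edge deg -7.3 y at x=0 10.3
gear box (242, 219, 155, 160) centre tool [ 0.1 -0.1  8.3] bar (289, 254, 60, 125)
gear top row 219 max width 154 bar rect (289, 254, 60, 125)
```

Add to h.py:
```python
def tz(n=5):
    q=[]
    for _ in range(n):
        optics.get_image("wrist");s=arm.read_state();q.append([s["wrist_torque"][2],s["grasp_force"]])
    print("mean Tz, gf",np.mean(q,0).round(3),"sem",(np.std(q,0)/n**.5).round(3))
```

```text
(no output)
```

Emit:
step_arm:
  motion:
    - {"slide": [0, 0.4, 0], "dr": [0, 0, 0.2], "jaw": 23}
    - {"slide": [0, 0.4, 0], "dr": [0, 0, 0.4], "jaw": 23}
    - {"slide": [0, 0.4, 0], "dr": [0, 0, 0.6], "jaw": 23}
    - {"slide": [0, 0.4, 0], "dr": [0, 0, 0.8], "jaw": 23}
    - {"slide": [0, 0.4, 0], "dr": [0, 0, 0.9], "jaw": 23}
    - {"slide": [0, 0.4, 0], "dr": [0, 0, 0.9], "jaw": 23}
    - {"slide": [0, 0.4, 0], "dr": [0, 0, 0.9], "jaw": 23}
    - {"slide": [0, 0.4, 0], "dr": [0, 0, 0.9], "jaw": 23}

```text
clock: 20.0
position: [554.7, 10.0, 79.3]
ee_rot: [0.867, -0.499, -0.0, 0.0]
contact_force: [-0.7, -0.5, 0.5]
gripper_width: 23.1
grasp_force: 0.1
```

```bash
python3 -c "
from h import *
chk('w18',102,70);tz(3)"
```

```text
torq [[0.04, 0.012, 0.034], [0.003, -0.023, 0.025]] F [[-0.7, -0.5, 0.5], [-0.2, -0.4, -0.2]] w 23.17 gf 0.1
t 20.0 pos [554.7  10.   79.3] yawy -149.9 z [-0.  0. -1.] j6 0.216
slide [0. 0. 0.] drz -18.73
edge deg -5.4 y at x=0 -8.7
edge deg -7.3 y at x=0 10.4
gear box (242, 219, 155, 159) centre tool [-0.1 -0.   9.3] bar (289, 253, 60, 125)
gear top row 219 max width 153 bar rect (289, 253, 60, 125)
mean Tz, gf [0.001 0.055] sem [0.003 0.   ]
```

Emit:
step_arm:
  motion:
    - {"slide": [0, 0, 0], "dr": [0, 0, 0.2], "jaw": 23}
    - {"slide": [0, 0, 0], "dr": [0, 0, 0.4], "jaw": 23}
    - {"slide": [0, 0, 0], "dr": [0, 0, 0.6], "jaw": 23}
    - {"slide": [0, 0, 0], "dr": [0, 0, 0.8], "jaw": 23}
    - {"slide": [0, 0, 0], "dr": [0, 0, 0.9], "jaw": 23}
    - {"slide": [0, 0, 0], "dr": [0, 0, 0.9], "jaw": 23}
    - {"slide": [0, 0, 0], "dr": [0, 0, 0.9], "jaw": 23}
    - {"slide": [0, 0, 0], "dr": [0, 0, 0.9], "jaw": 23}

```text
clock: 21.2
position: [554.6, 10.0, 79.3]
ee_rot: [0.834, -0.552, -0.0, 0.0]
contact_force: [-0.0, 0.2, -0.2]
gripper_width: 23.4
grasp_force: 0.1
```

```bash
python3 -c "
from h import *
chk('w19',102,70);tz(3)"
```

```text
torq [[0.024, 0.01, 0.045], [-0.049, 0.021, 0.015]] F [[-0.0, 0.2, -0.2], [-0.2, 0.6, -0.9]] w 23.26 gf 0.1
t 21.2 pos [554.6  10.   79.3] yawy -157.1 z [-0. -0. -1.] j6 0.09
slide [0. 0. 0.] drz -19.63
edge deg -5.3 y at x=0 -8.7
edge deg -7.4 y at x=0 10.5
gear box (243, 217, 155, 160) centre tool [0.7 0.5 9.3] bar (289, 252, 60, 125)
gear top row 218 max width 153 bar rect (289, 252, 60, 125)
mean Tz, gf [-0.004  0.069] sem [0.017 0.   ]
```

Emit:
step_arm:
  motion:
    - {"slide": [0, 0, 0], "dr": [0, 0, 0.1], "jaw": 23}
    - {"slide": [0, 0, 0], "dr": [0, 0, 0.2], "jaw": 23}
    - {"slide": [0, 0, 0], "dr": [0, 0, 0.3], "jaw": 23}
    - {"slide": [0, 0, 0], "dr": [0, 0, 0.4], "jaw": 23}
    - {"slide": [0, 0, 0], "dr": [0, 0, 0.5], "jaw": 23}
    - {"slide": [0, 0, 0], "dr": [0, 0, 0.6], "jaw": 23}
    - {"slide": [0, 0, 0], "dr": [0, 0, 0.6], "jaw": 23}
    - {"slide": [0, 0, 0], "dr": [0, 0, 0.6], "jaw": 23}

```text
clock: 22.4
position: [554.7, 10.0, 79.3]
ee_rot: [0.81, -0.587, -0.0, 0.0]
contact_force: [-0.9, 0.9, -0.1]
gripper_width: 22.7
grasp_force: 0.1
```

```bash
python3 -c "
from h import *
chk('w20',102,70);tz(3)"
```

```text
torq [[-0.015, 0.064, -0.033], [0.025, 0.018, -0.014]] F [[-0.9, 0.9, -0.1], [-0.2, 0.0, 0.2]] w 22.88 gf 0.1
t 22.4 pos [554.7  10.   79.3] yawy -161.9 z [-0. -0. -1.] j6 0.006
slide [0. 0. 0.] drz -20.23
edge deg -5.6 y at x=0 -8.6
edge deg -7.5 y at x=0 10.5
gear box (243, 218, 154, 159) centre tool [0.5 0.4 9.3] bar (289, 252, 60, 125)
gear top row 218 max width 153 bar rect (289, 252, 60, 125)
mean Tz, gf [0.022 0.063] sem [0.015 0.   ]
```

Emit:
step_arm:
  motion:
    - {"slide": [0, 0, 0], "dr": [0, 0, 0.1], "jaw": 23}
    - {"slide": [0, 0, 0], "dr": [0, 0, 0.2], "jaw": 23}
    - {"slide": [0, 0, 0], "dr": [0, 0, 0.3], "jaw": 23}
    - {"slide": [0, 0, 0], "dr": [0, 0, 0.4], "jaw": 23}
    - {"slide": [0, 0, 0], "dr": [0, 0, 0.5], "jaw": 23}
    - {"slide": [0, 0, 0], "dr": [0, 0, 0.6], "jaw": 23}
    - {"slide": [0, 0, 0], "dr": [0, 0, 0.6], "jaw": 23}
    - {"slide": [0, 0, 0], "dr": [0, 0, 0.6], "jaw": 23}

```text
clock: 23.6
position: [554.7, 10.0, 79.3]
ee_rot: [0.784, -0.62, -0.0, 0.0]
contact_force: [-0.2, -0.7, -1.2]
gripper_width: 23.3
grasp_force: 0.1
```

```bash
python3 -c "
from h import *
chk('w21',102,70);tz(2)"
```

```text
torq [[0.042, -0.003, 0.032], [-0.046, 0.021, -0.037]] F [[-0.2, -0.7, -1.2], [0.1, 0.1, 0.3]] w 23.07 gf 0.1
t 23.6 pos [554.7  10.   79.3] yawy -166.7 z [-0. -0. -1.] j6 -0.077
slide [0. 0. 0.] drz -20.83
edge deg -5.5 y at x=0 -8.5
edge deg -7.5 y at x=0 10.6
gear box (243, 217, 155, 160) centre tool [0.8 0.6 9.3] bar (289, 252, 60, 125)
gear top row 218 max width 153 bar rect (289, 252, 60, 125)
mean Tz, gf [-0.024  0.071] sem [0.009 0.001]
```

Emit:
step_arm:
  motion:
    - {"slide": [0, 0, 0], "dr": [0, 0, 0.1], "jaw": 23}
    - {"slide": [0, 0, 0], "dr": [0, 0, 0.2], "jaw": 23}
    - {"slide": [0, 0, 0], "dr": [0, 0, 0.3], "jaw": 23}
    - {"slide": [0, 0, 0], "dr": [0, 0, 0.4], "jaw": 23}
    - {"slide": [0, 0, 0], "dr": [0, 0, 0.5], "jaw": 23}
    - {"slide": [0, 0, 0], "dr": [0, 0, 0.5], "jaw": 23}
    - {"slide": [0, 0, 0], "dr": [0, 0, 0.5], "jaw": 23}
    - {"slide": [0, 0, 0], "dr": [0, 0, 0.5], "jaw": 23}

```text
clock: 24.75
position: [554.7, 10.1, 79.3]
ee_rot: [0.762, -0.647, 0.0, -0.0]
contact_force: [0.2, 0.4, -0.1]
gripper_width: 23.0
grasp_force: 0.1
```

```bash
python3 -c "
from h import *
chk('w22',101,69);tz(2)"
```

```text
torq [[-0.025, -0.051, 0.04], [-0.004, -0.022, -0.004]] F [[0.2, 0.4, -0.1], [-0.4, -0.3, 0.1]] w 23.2 gf 0.1
t 24.75 pos [554.7  10.1  79.3] yawy -170.7 z [ 0.  0. -1.] j6 -0.147
slide [0. 0. 0.] drz -21.33
edge deg -5.6 y at x=0 -8.6
edge deg -7.5 y at x=0 10.6
gear box (243, 217, 155, 160) centre tool [ 0.3  0.7 10.3] bar (289, 252, 60, 125)
gear top row 218 max width 153 bar rect (289, 252, 60, 125)
mean Tz, gf [0.057 0.101] sem [0.011 0.   ]
```

Run:
```python
from h import *
for i in range(13,23):
    im=cv2.imread(f"pics/w{i}.png");g=mask(im,*LIM)|mask(im,*YEL);g[285:]=0
    y=mask(im,*YEL); c=big(y);(u,v),(w,h),a=cv2.minAreaRect(c)
    e=cv2.minEnclosingCircle(big(g))
    print(i,int((g>0).sum()),int((y>0).sum()),round(max(w,h),1),[int(np.ptp(np.flatnonzero(g[r]))) for r in (250,260,270,280)])
```

```text
13 7994 7605 125.6 [255, 266, 285, 284]
14 6827 7367 124.6 [112, 127, 141, 148]
15 6991 6063 123.8 [125, 130, 138, 152]
16 7144 5999 123.1 [125, 129, 138, 150]
17 7097 5976 122.7 [123, 129, 138, 146]
18 7111 5878 122.2 [124, 130, 139, 145]
19 7180 5861 121.9 [123, 130, 139, 145]
20 7155 5810 121.8 [122, 130, 138, 143]
21 7205 5821 121.7 [122, 139, 139, 143]
22 7202 5814 121.7 [122, 138, 139, 143]
```

Bar size has stopped shrinking since about 98°, so the gear is resting on the box. What remains is the thread's axial play before it clamps, so I go on in small steps and watch pad force and moment.

Emit:
step_arm:
  motion:
    - {"slide": [0, 0, 0], "dr": [0, 0, 0.1], "jaw": 23}
    - {"slide": [0, 0, 0], "dr": [0, 0, 0.2], "jaw": 23}
    - {"slide": [0, 0, 0], "dr": [0, 0, 0.3], "jaw": 23}
    - {"slide": [0, 0, 0], "dr": [0, 0, 0.4], "jaw": 23}
    - {"slide": [0, 0, 0], "dr": [0, 0, 0.4], "jaw": 23}
    - {"slide": [0, 0, 0], "dr": [0, 0, 0.4], "jaw": 23}
    - {"slide": [0, 0, 0], "dr": [0, 0, 0.4], "jaw": 23}
    - {"slide": [0, 0, 0], "dr": [0, 0, 0.4], "jaw": 23}

```text
clock: 25.9
position: [554.7, 10.0, 79.3]
ee_rot: [0.744, -0.668, -0.0, -0.0]
contact_force: [-0.2, 0.8, 0.0]
gripper_width: 23.1
grasp_force: 0.1
```

```bash
cat >> h.py <<'E'
def q(n):
    st=arm.read_state();im=optics.get_image("wrist");cv2.imwrite(f"pics/{n}.png",im)
    M=R.from_quat(st["ee_rot"]).as_matrix();yw=np.degrees(np.arctan2(M[1,1],M[0,1]))
    y=mask(im,*YEL);print("t",round(st["clock"],2),"yaw",yw.round(1),"area",int((y>0).sum()),"len",round(max(cv2.minAreaRect(big(y))[1]),1),"barang",round(cv2.minAreaRect(big(y))[2],2))
    bar(im,st,98,66);tz(4)
E
python3 -c "
from h import *
q('w23')"
```

```text
t 25.9 yaw -173.9 area 5822 len 121.7 barang 82.71
edge deg -5.6 y at x=0 -9.0
edge deg -7.5 y at x=0 10.6
gear box (243, 217, 155, 160) centre tool [-1.1  0.7 13.3] bar (289, 252, 60, 125)
mean Tz, gf [0.001 0.133] sem [0.016 0.   ]
```

Emit:
step_arm:
  motion:
    - {"slide": [0, 0, 0], "dr": [0, 0, 0.1], "jaw": 23}
    - {"slide": [0, 0, 0], "dr": [0, 0, 0.2], "jaw": 23}
    - {"slide": [0, 0, 0], "dr": [0, 0, 0.3], "jaw": 23}
    - {"slide": [0, 0, 0], "dr": [0, 0, 0.4], "jaw": 23}
    - {"slide": [0, 0, 0], "dr": [0, 0, 0.4], "jaw": 23}
    - {"slide": [0, 0, 0], "dr": [0, 0, 0.4], "jaw": 23}
    - {"slide": [0, 0, 0], "dr": [0, 0, 0.4], "jaw": 23}
    - {"slide": [0, 0, 0], "dr": [0, 0, 0.4], "jaw": 23}

```text
clock: 27.15
position: [554.7, 10.1, 79.3]
ee_rot: [0.725, -0.689, 0.0, -0.0]
contact_force: [-1.3, 1.0, 0.7]
gripper_width: 23.2
grasp_force: 0.1
```

```bash
python3 -c "
from h import *
q('w24')"
```

```text
t 27.15 yaw -177.1 area 5855 len 121.7 barang 82.71
edge deg -5.6 y at x=0 -9.0
edge deg -7.5 y at x=0 10.7
gear box (243, 217, 155, 160) centre tool [-1.1  0.7 13.3] bar (289, 252, 60, 125)
mean Tz, gf [-0.011  0.141] sem [0.015 0.   ]
```

Emit:
step_arm:
  motion:
    - {"slide": [0, 0, 0], "dr": [0, 0, 0.1], "jaw": 23}
    - {"slide": [0, 0, 0], "dr": [0, 0, 0.2], "jaw": 23}
    - {"slide": [0, 0, 0], "dr": [0, 0, 0.3], "jaw": 23}
    - {"slide": [0, 0, 0], "dr": [0, 0, 0.4], "jaw": 23}
    - {"slide": [0, 0, 0], "dr": [0, 0, 0.4], "jaw": 23}
    - {"slide": [0, 0, 0], "dr": [0, 0, 0.4], "jaw": 23}
    - {"slide": [0, 0, 0], "dr": [0, 0, 0.4], "jaw": 23}
    - {"slide": [0, 0, 0], "dr": [0, 0, 0.4], "jaw": 23}

```text
clock: 28.4
position: [554.7, 10.0, 79.3]
ee_rot: [-0.706, 0.709, 0.0, -0.0]
contact_force: [-0.5, -0.6, -0.1]
gripper_width: 22.8
grasp_force: 0.2
```

```bash
python3 -c "
from h import *
q('w25')"
```

```text
t 28.4 yaw 179.7 area 5868 len 122.0 barang 82.71
edge deg -5.7 y at x=0 -8.9
edge deg -7.5 y at x=0 10.7
gear box (243, 217, 155, 160) centre tool [-1.   0.8 13.3] bar (289, 252, 60, 125)
mean Tz, gf [0.044 0.15 ] sem [0.006 0.   ]
```

Emit:
step_arm:
  motion:
    - {"slide": [0, 0, 0], "dr": [0, 0, 0.1], "jaw": 23}
    - {"slide": [0, 0, 0], "dr": [0, 0, 0.2], "jaw": 23}
    - {"slide": [0, 0, 0], "dr": [0, 0, 0.3], "jaw": 23}
    - {"slide": [0, 0, 0], "dr": [0, 0, 0.4], "jaw": 23}
    - {"slide": [0, 0, 0], "dr": [0, 0, 0.4], "jaw": 23}
    - {"slide": [0, 0, 0], "dr": [0, 0, 0.4], "jaw": 23}
    - {"slide": [0, 0, 0], "dr": [0, 0, 0.4], "jaw": 23}
    - {"slide": [0, 0, 0], "dr": [0, 0, 0.4], "jaw": 23}

```text
clock: 29.65
position: [554.7, 10.0, 79.3]
ee_rot: [-0.685, 0.728, -0.0, 0.0]
contact_force: [-0.5, -0.3, 0.6]
gripper_width: 22.7
grasp_force: 0.1
```

```bash
python3 -c "
from h import *
q('w26')"
```

```text
t 29.65 yaw 176.5 area 5879 len 122.0 barang 82.78
edge deg -5.6 y at x=0 -8.9
edge deg -7.5 y at x=0 10.7
gear box (243, 217, 155, 160) centre tool [-1.   0.8 13.3] bar (289, 252, 60, 125)
mean Tz, gf [0.005 0.149] sem [0.018 0.   ]
```

Emit:
step_arm:
  motion:
    - {"slide": [0, 0, 0], "dr": [0, 0, 0.1], "jaw": 23}
    - {"slide": [0, 0, 0], "dr": [0, 0, 0.2], "jaw": 23}
    - {"slide": [0, 0, 0], "dr": [0, 0, 0.3], "jaw": 23}
    - {"slide": [0, 0, 0], "dr": [0, 0, 0.4], "jaw": 23}
    - {"slide": [0, 0, 0], "dr": [0, 0, 0.4], "jaw": 23}
    - {"slide": [0, 0, 0], "dr": [0, 0, 0.4], "jaw": 23}
    - {"slide": [0, 0, 0], "dr": [0, 0, 0.4], "jaw": 23}
    - {"slide": [0, 0, 0], "dr": [0, 0, 0.4], "jaw": 23}

```text
clock: 30.9
position: [554.7, 10.0, 79.3]
ee_rot: [-0.665, 0.747, -0.0, -0.0]
contact_force: [-0.5, 0.3, 0.2]
gripper_width: 22.7
grasp_force: 0.2
```

```bash
python3 -c "
from h import *
q('w27')"
```

```text
t 30.9 yaw 173.3 area 5833 len 121.9 barang 82.67
edge deg -5.6 y at x=0 -8.9
edge deg -7.6 y at x=0 10.8
gear box (243, 217, 155, 160) centre tool [-1.   0.8 13.3] bar (289, 252, 60, 125)
mean Tz, gf [0.006 0.152] sem [0.009 0.   ]
```

Emit:
step_arm:
  motion:
    - {"slide": [0, 0, 0], "dr": [0, 0, 0.1], "jaw": 23}
    - {"slide": [0, 0, 0], "dr": [0, 0, 0.2], "jaw": 23}
    - {"slide": [0, 0, 0], "dr": [0, 0, 0.3], "jaw": 23}
    - {"slide": [0, 0, 0], "dr": [0, 0, 0.4], "jaw": 23}
    - {"slide": [0, 0, 0], "dr": [0, 0, 0.4], "jaw": 23}
    - {"slide": [0, 0, 0], "dr": [0, 0, 0.4], "jaw": 23}
    - {"slide": [0, 0, 0], "dr": [0, 0, 0.4], "jaw": 23}
    - {"slide": [0, 0, 0], "dr": [0, 0, 0.4], "jaw": 23}

```text
clock: 32.15
position: [554.7, 10.1, 79.3]
ee_rot: [-0.644, 0.765, 0.0, -0.0]
contact_force: [-0.4, -0.9, -0.1]
gripper_width: 22.9
grasp_force: 0.2
```

```bash
python3 -c "
from h import *
q('w28')"
```

```text
t 32.15 yaw 170.1 area 5878 len 121.8 barang 82.67
edge deg -5.6 y at x=0 -8.8
edge deg -7.7 y at x=0 10.8
gear box (243, 217, 155, 160) centre tool [-0.9  0.8 13.3] bar (289, 252, 60, 125)
mean Tz, gf [0.007 0.151] sem [0.013 0.   ]
```

Emit:
step_arm:
  motion:
    - {"slide": [0, 0, 0], "dr": [0, 0, 0.1], "jaw": 23}
    - {"slide": [0, 0, 0], "dr": [0, 0, 0.2], "jaw": 23}
    - {"slide": [0, 0, 0], "dr": [0, 0, 0.3], "jaw": 23}
    - {"slide": [0, 0, 0], "dr": [0, 0, 0.4], "jaw": 23}
    - {"slide": [0, 0, 0], "dr": [0, 0, 0.4], "jaw": 23}
    - {"slide": [0, 0, 0], "dr": [0, 0, 0.4], "jaw": 23}
    - {"slide": [0, 0, 0], "dr": [0, 0, 0.4], "jaw": 23}
    - {"slide": [0, 0, 0], "dr": [0, 0, 0.4], "jaw": 23}

```text
clock: 33.4
position: [554.8, 10.0, 79.4]
ee_rot: [-0.622, 0.783, -0.0, 0.0]
contact_force: [1.5, -0.6, -0.2]
gripper_width: 23.2
grasp_force: 1.2
```

```bash
python3 -c "
from h import *
q('w29')"
```

```text
t 33.4 yaw 166.9 area 5928 len 121.7 barang 82.35
edge deg -6.0 y at x=0 -8.9
edge deg -8.0 y at x=0 10.9
gear box (243, 217, 155, 160) centre tool [-0.9  0.8 13.4] bar (288, 252, 61, 125)
mean Tz, gf [-0.027  1.208] sem [0.011 0.004]
```

Pad force jumped to 1.2 N, about 0.026 N m, so clamping has begun. One tiny step should make it snug.

Emit:
step_arm:
  motion:
    - {"slide": [0, 0, 0], "dr": [0, 0, 0.01], "jaw": 23}
    - {"slide": [0, 0, 0], "dr": [0, 0, 0.02], "jaw": 23}
    - {"slide": [0, 0, 0], "dr": [0, 0, 0.03], "jaw": 23}
    - {"slide": [0, 0, 0], "dr": [0, 0, 0.04], "jaw": 23}
    - {"slide": [0, 0, 0], "dr": [0, 0, 0.05], "jaw": 23}
    - {"slide": [0, 0, 0], "dr": [0, 0, 0.06], "jaw": 23}
    - {"slide": [0, 0, 0], "dr": [0, 0, 0.06], "jaw": 23}
    - {"slide": [0, 0, 0], "dr": [0, 0, 0.06], "jaw": 23}

```text
clock: 34.65
position: [554.8, 10.1, 79.4]
ee_rot: [-0.619, 0.785, -0.0, 0.0]
contact_force: [1.6, -1.7, -0.5]
gripper_width: 23.1
grasp_force: 2.6
```

```bash
python3 -c "
from h import *
q('w30');tz(6)"
```

```text
t 34.65 yaw 166.5 area 5936 len 122.0 barang 82.06
edge deg -6.1 y at x=0 -8.9
edge deg -8.3 y at x=0 10.9
gear box (243, 217, 154, 160) centre tool [-0.9  0.6 13.4] bar (288, 252, 62, 125)
mean Tz, gf [0.062 2.602] sem [0.016 0.002]
mean Tz, gf [0.075 2.621] sem [0.005 0.002]
```

The pad force is 2.6 N and the moment about 0.06–0.07 N m, so it is snug and well under 0.12. I release and rise.

Emit:
step_arm:
  motion:
    - {"slide": [0, 0, 0], "dr": [0, 0, 0], "jaw": 30}
    - {"slide": [0, 0, 0], "dr": [0, 0, 0], "jaw": 40}
    - {"slide": [0, 0, 0], "dr": [0, 0, 0], "jaw": 45}
    - {"slide": [0, 0, -15], "dr": [0, 0, 0], "jaw": 45}
    - {"slide": [0, 0, -40], "dr": [0, 0, 0], "jaw": 45}
    - {"slide": [0, 0, -80], "dr": [0, 0, 0], "jaw": 45}
    - {"slide": [0, 0, -120], "dr": [0, 0, 0], "jaw": 45}
    - {"slide": [0, 0, -130], "dr": [0, 0, 0], "jaw": 45}

```text
clock: 36.2
position: [556.2, 10.3, 213.7]
ee_rot: [-0.619, 0.785, -0.002, 0.003]
contact_force: [0.4, 0.1, -0.4]
gripper_width: 45.0
grasp_force: 0.0
```

Run:
```python
from h import *
st=arm.read_state();print(st["clock"],st["contact_force"],st["position"])
w=optics.get_image("wrist");s=optics.get_image("scene")
cv2.imwrite("pics/w31.png",w)
cv2.imwrite("pics/f.png",np.vstack([cv2.resize(s[220:310,240:400],None,fx=3.5,fy=3.5,interpolation=cv2.INTER_CUBIC),cv2.resize(w[120:400,80:560],(560,285))]))
bar(w,st,98,66)
a=s; roi=(270,225,345,290)
cy=big(mask(a,*YEL,roi));print(cv2.minAreaRect(cy))
# height by two views (scene + wrist) of the bar top's gear centre
KM=cam("scene");KW=cam("wrist",st)
es=cv2.fitEllipse(big(mask(s,*YEL,roi)|mask(s,*LIM,roi)));print(es)
p=plane(KM,(es[0]),70);print(p)
# sanity: far-rim widths lime vs red in the wrist view
for n,m in(("lime",mask(w,*LIM)|mask(w,*YEL)),("red",mask(w,(0,150,60),(8,255,255))|mask(w,(174,150,60),(180,255,255)))):
    c=big(m);print(n,cv2.boundingRect(c),cv2.minEnclosingCircle(c))
```

```text
36.2 [ 0.35506344  0.06878615 -0.37212746] [556.21289786  10.28405431 213.65726097]
edge deg 52.8 y at x=0 -139.3
edge deg 31.2 y at x=0 -161.7
gear box (278, 180, 89, 87) centre tool [  2.8   2.8 147.6] bar (10, 309, 63, 59)
((307.9999694824219, 255.00001525878906), (23.400854110717773, 15.811387062072754), 18.434946060180664)
((308.0830078125, 260.2763671875), (26.67162322998047, 33.397216796875), 99.11675262451172)
[555.96282944  10.90261833  70.        ]
lime (278, 180, 89, 87) ((322.3636474609375, 223.59091186523438), 44.43931579589844)
red (308, 277, 73, 75) ((346.3673095703125, 312.0868225097656), 39.696598052978516)
```

View pics/f.png

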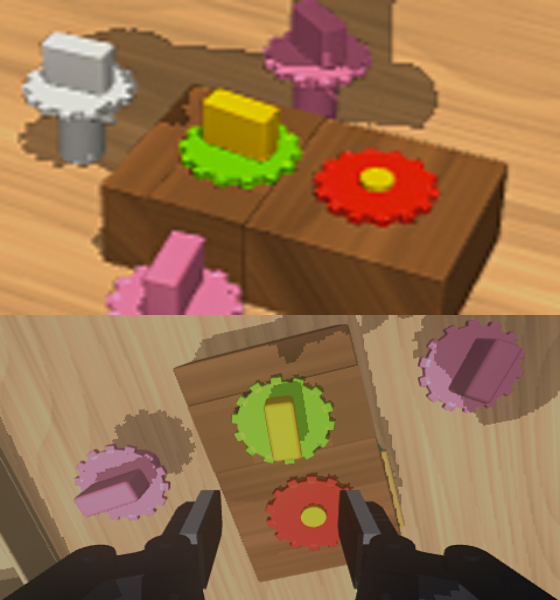

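The final views show the lime gear lying flat on the box at scene crop (240,150), level with the red gear (377,185). In the scene camera it sank 4.5 px against about 4.3 px expected for the 14 mm gap. The bar is free and the other toys have not moved.

```bash
python3 -c "
from bench import arm
print(arm.job_done())"
```

```text
the job is handed in; nothing more can be done
None
```

The lime gear bolt dropped after about 70° anticlockwise, was then screwed about 130° clockwise until the gear sat flat on the box, snug at roughly 0.06–0.07 N m, released, and handed in at about 36 s.

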